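# Change over the short press tool at the back of the rack

## Robot

A 7-joint arm with a two-finger parallel gripper is mounted at the origin on the work surface. World frame = base frame: x ahead of the robot, y to its left, z up, the work surface at z = 0. Lengths are in m, angles in rad, forces in N, time in s.
With the tool pointing down it reaches from about 0.4 to 0.925 m from the base axis. Payload 4.1 kg.
Tool frame: the origin (TCP) lies on the centre line of the jaws, within the pads' length; the fingertips stand 17 mm ahead of it and the grasp point (between the pads) lies 2 mm behind it; x points along the fingers, y is the direction in which the jaws open and shut, and the axes are right-handed (so a half turn about x gives the same grasp; the last joint's range is limited). The gripper opens to 85 mm and grips with 20 to 120 N. Pads are 22 mm wide; open, the fingers measure 114 mm over their backs; the gripper's body (76 mm by 85 mm) begins 54 mm behind the grasp point. The pads swing forward as they close: fully open they stand 13 mm farther back than shut.
Start: joints at [-0.099, 0.398, 0.045, 1.537, -0.019, 1.207, -0.051], TCP at [0.65, 0, 0.248] pointing down, gripper open.
Joint ranges: [-2.82, 2.82], [-0.49, 2.23], [-1.37, 1.46], [0, 2.46], [-1.36, 4.5], [0.23, 2], [-2.94, 2.94]. Speed limits (rad/s): [2.57, 2.57, 3.14, 3.14, 3.14, 3.14, 3.14].

## Interface

Orientations are given as a unit quaternion [w, x, y, z].
In Python, from workcell import status, cams, workorder, models gives the robot as it stands.
- The arm moves only by the shell command python3 -m pendant 'ROWS'. ROWS is JSON, a list of rows, each an object with "delta_pos": the shift along the tool's x, y, z in mm, a list of three; "delta_rot": the turn, a rotation vector about the tool's x, y, z in rad, a list of three; "jaw": the opening in per cent of the stroke, from 0 (shut) to 100 (fully open). In form: [{"delta_pos": [tx, ty, tz], "delta_rot": [wx, wy, wz], "jaw": jaw}, ...]. A call has 1 to 12 rows; each row is the pose to reach, as a shift and turn from the pose measured when the call began, along the tool's axes at that moment; what a row does not reach only later rows make up. A row lasts 1/8 s, in which the tool goes at most 62.5 mm and 10.7 degrees, less where a joint would pass 70% of its speed; a pose out of reach is approached as far as the arm can. A call with a gripper value outside its range is refused whole. The fingers move at their own pace and stop on an object; the grip force is fixed at half the most. Time passes only in rows, so rows that repeat a pose let the fingers close. It gives the time, the measured TCP pose, the force and the opening at its end, in the units of the state.
- status.read_state(): the state, without advancing time (a new reading comes with each control period).
- cams.snapshot(name): name is "scene" or "side" or "wrist"; returns a dict with "frame" (420x560x3 uint8, blue, green, red), "fovy" (degrees; the focal length in pixels is half the picture's height over the tangent of half this angle, whatever the lens; pixels are square), "cx", "cy" (the principal point, pixels), "position" and "rotation" of the camera in the world; the wrist camera has in their place "hand_eye" (4x4, takes a point from camera to tool coordinates, whose origin is the TCP and whose axes are the tool frame's). Camera axes: x right, y down, z forward; pixel columns grow to the right and rows downward; lengths in m; the calibration is good to about 2 mm. A picture is of the moment at which its call begins: read the wrist's pose just before it. There is no depth.
- workorder.finish_job(): hands the job in, once; it reports no verdict.
Trained networks look in a picture, given as the dict that the camera call returned (one of the last four; its "shot" number tells which), for a name from the list of things; names that differ only in an ending like _2 or _b are one class to them, and where a whole thing is asked for, a point or a joint stands for the part that bears it (a point fixed in the world has none). Each returns a list of dicts, best first, with "conf" (0 to 1); they miss things now and then, are a little off and sometimes report something else, mostly with a low value. They report only what shows in the picture. A call takes as long as a camera call.
- models.recognise(picture, thing): "point" ([x, y, z] in m, in world coordinates, good to about 4 mm: the middle of the surface that is visible of it).
The state is a dict: "t": time; "joints": joint angles; "joint_vel": joint speeds; "joint_torque": joint torques, N m; "tool_pos": TCP position; "tcp_rot": TCP orientation; "contact_force": force on the tool from outside, world axes, zero at the start; "torque": the same for the moment, N m; "opening": opening from 0.0 (shut) to 1.0 (fully open).
Only numpy, scipy, OpenCV 4.12 (cv2) and the standard library are available. Lean on these libraries where they do the work, as an engineer would, in place of code of your own. Each camera call takes 0.05 s, during which the arm holds its last target. There are 200 camera calls.

## Task

The short brass-headed press tool is hemmed in at the back of the grey rack: first clear the two tall tools (black and green heads) in front of it onto the cork mat, then stand the brass tool in the brass seat of the press plate and put the short red tool into the back pocket where the brass one was. Only then put the two tall tools back, each into the pocket it came from, so that all four end up standing upright, flat in their places. Leave the lock ring on the press plate and the amber jar where they are.

Things in the scene. Friction and masses are not known exactly. Their poses are not given: they have to be found in the camera images.
- rack: fixed grey plate 150 (x) by 160 (y) by 10 mm; origin at the centre of its underside. On it three round pockets with white floors (10 mm above the origin) and 6 mm high aluminium rims, inside 56, outside 63 mm across. Centres in its frame: front pockets x=-26, y=+33 and -33 mm; back pocket x=+30, y=0. Its x points roughly away from the robot (within 0.25 rad), z up.
- tool_black: a tall press tool, 125 mm high, standing upright: a steel foot (38 mm across, 18 mm high), a 26 mm steel shank and on top a round black head 52 mm across that reaches from 95 to 125 mm above the underside. Origin at the centre of the underside, z up the tool, round about z. About 0.35 kg. It starts in one of the two front pockets of the rack (which one varies).
- tool_green: a tall press tool, 125 mm high, standing upright: a steel foot (38 mm across, 18 mm high), a 26 mm steel shank and on top a round green head 52 mm across that reaches from 95 to 125 mm above the underside. Origin at the centre of the underside, z up the tool, round about z. About 0.35 kg. It starts in one of the two front pockets of the rack (which one varies).
- tool_brass: a short press tool, 62 mm high, standing upright: a steel foot (38 mm across, 14 mm high), a 26 mm neck and a round brass head 36 mm across that reaches from 34 to 62 mm above the underside. Origin at the centre of the underside, z up the tool, round about z. About 0.22 kg. It starts in the back pocket of the rack.
- tool_red: a short press tool, 62 mm high, standing upright: a steel foot (38 mm across, 14 mm high), a 26 mm neck and a round red head 36 mm across that reaches from 34 to 62 mm above the underside. Origin at the centre of the underside, z up the tool, round about z. About 0.22 kg. It starts in the red seat on the press plate.
- mat: fixed cork mat lying on the bench to the left or right of the rack, 150 (x) by 220 (y) by 4 mm; origin at the centre of its underside, z up, top 4 mm above the origin. The side area for parking the tall tools.
- seat_brass: fixed brass ring seat, 70 mm outside, empty, on an aluminium press plate (top 30 mm above the bench, 170 by 200 mm, on a blue 190 by 220 mm base). A dish 58 mm across inside, floor 3 mm and rim 9 mm above its origin (centre of the underside), z up, x roughly away from the robot. The two seats are 100 mm apart, centre to centre, along their y.
- seat_red: fixed red seat ring, same shape, size and axes as the brass one, beside it on the press plate; holds the red tool at the start.
- lock_ring: bystander: loose dark steel ring, 32 mm across, 10 mm high, lying on the press plate behind the seats (about 84 mm beyond the line of the seats' centres, along the seats' +x). Origin at the centre of its underside. Not to be moved.
- oil_jar: bystander: amber glass jar with an orange cap, 52 mm across, 85 mm high, standing beyond the rack. Origin at the centre of its underside. Not to be moved.

How it is judged:
By the outcome, as a careful person would: the job done as asked, in the order asked, and still so for the second after the job is handed in, with the robot touching nothing.
It also fails if it takes over 144 s, if anything falls off the work surface, if the arm or the gripper's body presses on something with over 40 N, if the wrist force passes 120 N, or if a joint passes its speed limit or range.

## Working session

There is one attempt and no reset: what is moved stays moved. The work goes in short steps, Python scripts to look and compute and a shell command to move; the robot and the scene stay as the last step left them, time stands still between calls to the robot, and variables do not carry over. Pictures are saved under pics/ and viewed, about 12 in all and at most 16, crops included, and the job is handed in when it is done.

```bash
mkdir -p pics; ls; python3 - <<'E'
from workcell import status,cams,models
import cv2,numpy as np
s=status.read_state();print(s)
for n in ["scene","side"]:
    p=cams.snapshot(n);cv2.imwrite(f"pics/{n}0.png",p["frame"])
    print(n,p["fovy"],p["position"],np.round(p["rotation"],3).tolist())
    for t in "rack tool_black tool_green tool_brass tool_red mat seat_brass seat_red lock_ring oil_jar".split():
        print(t,[(np.round(r["point"],3).tolist(),round(r["conf"],2)) for r in models.recognise(p,t)[:2]])
E
```

```text
pics
{'t': 0.0, 'joints': array([-0.09898914,  0.39919019,  0.04504718,  1.5378929 , -0.01872275,
        1.20685572, -0.05070054]), 'joint_vel': array([-1.64504571e-04, -1.32224474e-03,  2.26467145e-04, -3.00051268e-04,
       -2.75659798e-03,  1.21138660e-03,  8.93247663e-05]), 'joint_torque': array([-9.65094187e-04, -4.75129580e+01,  1.36406265e+00, -2.54227209e+01,
        1.14684159e-02,  9.53188282e-03,  3.56541250e-05]), 'tool_pos': array([6.49405737e-01, 1.57888425e-05, 2.47259104e-01]), 'tcp_rot': array([-0.49956905, -0.49947018, -0.50047052,  0.50048933]), 'contact_force': array([-0.63131663,  0.01953196, -0.26342918]), 'torque': array([ 0.01527057, -0.03099103,  0.06741979]), 'opening': 1.0019092622940617}
scene 48.422137180340734 [1.15899164 0.10827991 0.82087412] [-0.183, 0.612, 0.734, -0.23]
rack [([0.59, 0.006, 0.01], 0.55)]
tool_black [([0.546, 0.036, 0.12], 0.88)]
tool_green [([0.564, -0.019, 0.051], 0.6), ([0.586, 0.006, 0.006], 0.17)]
tool_brass [([0.611, 0.018, 0.061], 0.87)]
tool_red [([0.529, 0.321, 0.082], 0.59)]
mat [([0.551, -0.272, -0.001], 0.68), ([0.536, 0.306, 0.034], 0.46)]
seat_brass [([0.519, 0.218, 0.032], 0.56)]
seat_red [([0.537, 0.311, 0.032], 0.6)]
lock_ring [([0.611, 0.261, 0.035], 0.63)]
oil_jar [([0.803, 0.062, 0.08], 0.76)]
side 53.41107057034503 [0.32840144 0.68671125 0.54132651] [0.107, -0.189, 0.854, -0.473]
rack [([0.558, 0.047, 0.008], 0.8)]
tool_black [([0.529, 0.047, 0.108], 0.85), ([0.519, 0.221, 0.038], 0.74)]
tool_green [([0.546, -0.021, 0.133], 0.84)]
tool_brass [([0.597, 0.03, 0.052], 0.78)]
tool_red [([0.522, 0.337, 0.079], 0.68)]
mat [([0.535, -0.282, 0.005], 0.9)]
seat_brass [([0.519, 0.22, 0.034], 0.93)]
seat_red [([0.511, 0.331, 0.036], 0.79)]
lock_ring [([0.603, 0.26, 0.038], 0.69), ([0.521, 0.335, 0.083], 0.34)]
oil_jar [([0.776, 0.072, 0.055], 0.61)]
```

View pics/scene0.png

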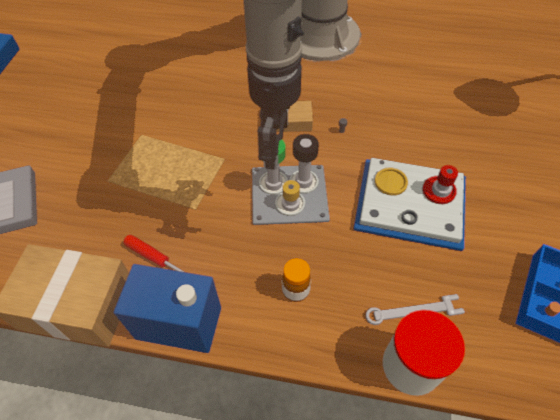

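View pics/side0.png

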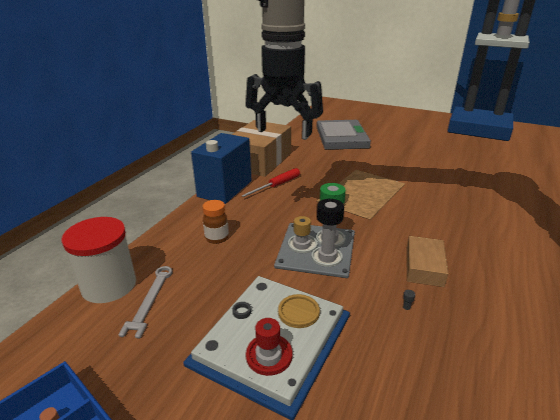

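The scene view shows black at (305,150) and green at (277,150) in the front pockets: black on +y, green on -y. Brass is behind them at (290,192). The press plate is at +y and the mat at -y. Next I'll look from above the rack with the wrist camera.

```bash
cat > h.py <<'E'
from workcell import status,cams,models
import cv2,numpy as np
from scipy.spatial.transform import Rotation as R
def shot(n,save=None):
    s=status.read_state(); p=cams.snapshot(n); f=p["frame"]
    if n=="wrist":
        T=np.eye(4);q=s["tcp_rot"];T[:3,:3]=R.from_quat(np.r_[q[1:],q[0]]).as_matrix();T[:3,3]=s["tool_pos"]
        T=T@p["hand_eye"];p["C"],p["Rw"]=T[:3,3],T[:3,:3]
    else: p["C"],p["Rw"]=np.array(p["position"]),np.array(p["rotation"])
    p["f"]=f.shape[0]/2/np.tan(np.radians(p["fovy"]/2))
    if save: cv2.imwrite(f"pics/{save}.png",f)
    return p
def proj(p,X):
    c=(np.atleast_2d(X)-p["C"])@p["Rw"]
    return np.c_[p["cx"]+p["f"]*c[:,0]/c[:,2],p["cy"]+p["f"]*c[:,1]/c[:,2]]
def back(p,u,v,z):
    d=p["Rw"]@np.array([(u-p["cx"])/p["f"],(v-p["cy"])/p["f"],1]); return p["C"]+d*(z-p["C"][2])/d[2]
def rec(p,*names):
    for t in names: print(t,[(np.round(r["point"],3).tolist(),round(r["conf"],2)) for r in models.recognise(p,t)[:2]])
def pose():
    s=status.read_state();q=s["tcp_rot"];M=R.from_quat(np.r_[q[1:],q[0]]).as_matrix()
    print("t",s["t"],"pos",np.round(s["tool_pos"],4),"x",np.round(M[:,0],3),"y",np.round(M[:,1],3),"F",np.round(s["contact_force"],1),"open",round(s["opening"],3));return s,M
def go(x,y,z):  # delta in tool mm to world target
    s,M=pose(); print("delta",np.round(M.T@(np.array([x,y,z])-s["tool_pos"])*1000,1))
E
python3 -m pendant '[{"delta_pos":[-60,-45,0],"delta_rot":[0,0,0],"jaw":100},{"delta_pos":[-110,-90,0],"delta_rot":[0,0,0],"jaw":100},{"delta_pos":[-110,-90,0],"delta_rot":[0,0,0],"jaw":100},{"delta_pos":[-110,-90,0],"delta_rot":[0,0,0],"jaw":100},{"delta_pos":[-110,-90,0],"delta_rot":[0,0,0],"jaw":100}]'
python3 - <<'E'
from h import *
pose();p=shot("wrist","w1");print(p["C"],p["Rw"].round(3).tolist(),p["f"])
rec(p,"rack","tool_black","tool_green","tool_brass")
E
```

```text
t: 1.72
tool_pos: [0.56, 0.0001, 0.3564]
tcp_rot: [-0.499, -0.499, -0.501, 0.501]
contact_force: [0.1, 0.7, -0.6]
opening: 0.999
t 1.725 pos [5.600e-01 1.000e-04 3.564e-01] x [-0.003 -0.    -1.   ] y [ 1.     0.    -0.003] F [ 0.1  0.7 -0.6] open 0.999
[0.55980614 0.06795433 0.48158922] [[1.0, 0.001, -0.004], [0.0, -0.962, -0.273], [-0.004, 0.273, -0.962]] 305.904792979731
rack [([0.584, 0.033, 0.01], 0.68)]
tool_black [([0.538, 0.039, 0.132], 0.78)]
tool_green [([0.554, -0.021, 0.138], 0.88)]
tool_brass [([0.597, 0.02, 0.071], 0.59)]
```

View pics/w1.png

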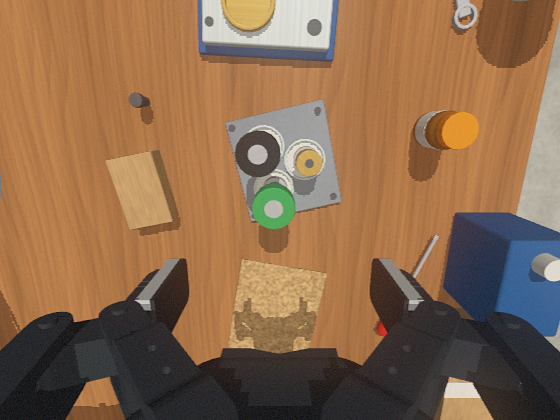

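```bash
python3 - <<'E'
from h import *
p=shot("wrist");f=p["frame"]
c=np.array([back(p,u,v,0.010) for u,v in [(228,123),(323,101),(340,203),(250,220)]]);print(c.round(4))
# refine rack: grey-plate edges via fit over drawn corners
hsv=cv2.cvtColor(f,cv2.COLOR_BGR2HSV)
def blob(name,lo,hi,box,z):
    m=cv2.inRange(hsv,np.array(lo),np.array(hi));k=np.zeros_like(m);x0,y0,x1,y1=box;k[y0:y1,x0:x1]=m[y0:y1,x0:x1]
    n,l,st,ce=cv2.connectedComponentsWithStats(k);i=1+np.argmax(st[1:,4])
    cn=max(cv2.findContours((l==i).astype(np.uint8),0,2)[0],key=cv2.contourArea);(u,v),r=cv2.minEnclosingCircle(cn)
    print(name,st[i],(u,v),r,"exp r",26*p["f"]/(p["C"][2]-z)/1000,back(p,u,v,z).round(4))
blob("green",(50,120,90),(85,255,255),(240,170,310,240),.135)
blob("black",(0,0,0),(180,255,60),(225,120,285,185),.135)
blob("brass",(15,100,90),(30,255,255),(285,140,330,180),.072)
r=cv2.resize(f[90:240,200:400],None,fx=4,fy=4,interpolation=cv2.INTER_CUBIC)
cv2.imwrite("pics/w1c.png",r)
E
```

```text
[[ 0.4826  0.0672  0.01  ]
 [ 0.6225  0.098   0.01  ]
 [ 0.6557 -0.0555  0.01  ]
 [ 0.5114 -0.0842  0.01  ]]
green [ 253  188   41   41 1041] (273.37841796875, 207.18875122070312) 21.22682762145996 exp r 22.909561053736567 [ 0.5522 -0.028   0.135 ]
black [270 134   1   1   1] (270.0, 134.0) 9.999999747378752e-05 exp r 22.909561053736567 [0.5489 0.0557 0.135 ]
brass [296 149  26  27 493] (308.0164489746094, 162.0986785888672) 13.512165069580078 exp r 19.39077504749295 [0.5973 0.017  0.072 ]
```

View pics/w1c.png

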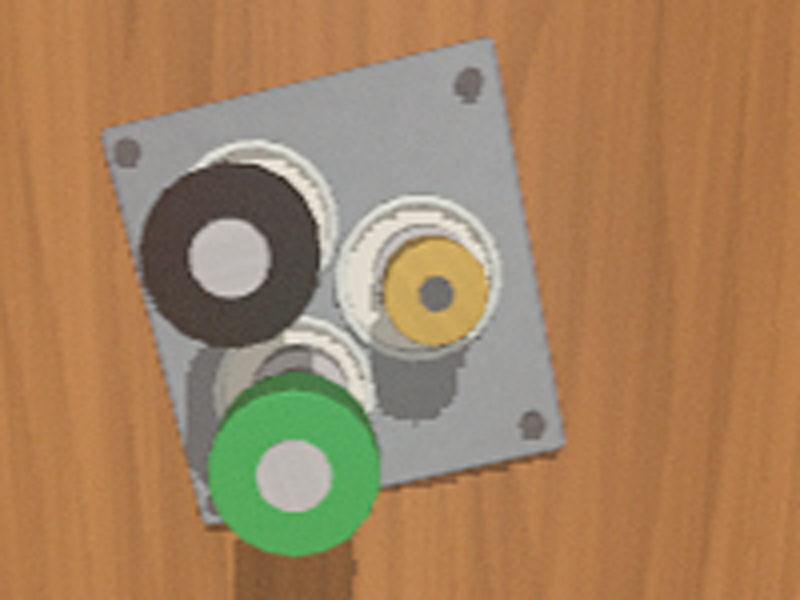

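```bash
python3 - <<'E'
from h import *
from scipy.optimize import least_squares
p=shot("wrist")
q=lambda x,y:(200+(x+.5)/4-.5,90+(y+.5)/4-.5)
B=lambda x,y,z:back(p,*q(x,y),z)
px=np.array([q(*a) for a in [(102,128),(490,38),(565,442),(205,522),(419,278)]])
L=np.array([[-75,80,10],[75,80,10],[75,-80,10],[-75,-80,10],[30,0,16]])/1000
def W(t,L):c,s=np.cos(t[2]),np.sin(t[2]);return np.c_[t[0]+c*L[:,0]-s*L[:,1],t[1]+s*L[:,0]+c*L[:,1],L[:,2]]
s=least_squares(lambda t:(proj(p,W(t,L))-px).ravel(),[.58,.02,.2]);print(s.x,s.fun.reshape(-1,2).round(1).tolist())
print("pockets",W(s.x,np.array([[-26,33,10],[-26,-33,10],[30,0,10]])/1000).round(4))
print("black",B(229,258,.135),"green",B(294,475,.135),"brass",B(436,293,.072))
E
```

```text
[0.56759145 0.00812239 0.22394559] [[-1.3, -0.2], [1.1, -1.6], [0.8, 1.4], [-0.5, 1.2], [-0.2, -0.2]]
pockets [[ 0.5349  0.0345  0.01  ]
 [ 0.5496 -0.0298  0.01  ]
 [ 0.5968  0.0148  0.01  ]]
black [0.53409554 0.03368904 0.135     ] green [ 0.55202467 -0.02959274  0.135     ] brass [0.59840042 0.01594722 0.072     ]
```

Everything fits to about 2 mm, so I'll grasp black with the jaws along world x, which needs no rotation.

```bash
python3 -m pendant '[{"delta_pos":[50,-26,-34],"delta_rot":[0,0,0],"jaw":100},{"delta_pos":[110,-26,-34],"delta_rot":[0,0,0],"jaw":100},{"delta_pos":[160,-26,-34],"delta_rot":[0,0,0],"jaw":100},{"delta_pos":[200,-26,-34],"delta_rot":[0,0,0],"jaw":100},{"delta_pos":[230,-26,-34],"delta_rot":[0,0,0],"jaw":100},{"delta_pos":[237,-26,-34],"delta_rot":[0,0,0],"jaw":100},{"delta_pos":[237,-26,-34],"delta_rot":[0,0,0],"jaw":80},{"delta_pos":[237,-26,-34],"delta_rot":[0,0,0],"jaw":40},{"delta_pos":[237,-26,-34],"delta_rot":[0,0,0],"jaw":30},{"delta_pos":[237,-26,-34],"delta_rot":[0,0,0],"jaw":30},{"delta_pos":[237,-26,-34],"delta_rot":[0,0,0],"jaw":30},{"delta_pos":[237,-26,-34],"delta_rot":[0,0,0],"jaw":30}]'; python3 -c "
from h import *
pose()"
```

```text
t: 3.58
tool_pos: [0.5354, 0.0342, 0.1225]
tcp_rot: [0.501, 0.501, 0.499, -0.499]
contact_force: [-0.7, 0.0, 6.0]
opening: 0.589
t 3.575 pos [0.5354 0.0342 0.1225] x [ 0.003  0.    -1.   ] y [ 1.    -0.     0.003] F [-0.7  0.   6. ] open 0.589
```

```bash
python3 -m pendant '[{"delta_pos":[-15,0,0],"delta_rot":[0,0,0],"jaw":25},{"delta_pos":[-60,0,0],"delta_rot":[0,0,0],"jaw":25},{"delta_pos":[-120,0,0],"delta_rot":[0,0,0],"jaw":25},{"delta_pos":[-170,0,0],"delta_rot":[0,0,0],"jaw":25},{"delta_pos":[-170,0,40],"delta_rot":[0,0,0],"jaw":25},{"delta_pos":[-170,0,100],"delta_rot":[0,0,0],"jaw":25},{"delta_pos":[-170,0,150],"delta_rot":[0,0,0],"jaw":25},{"delta_pos":[-170,0,180],"delta_rot":[0,0,0],"jaw":25},{"delta_pos":[-170,0,180],"delta_rot":[0,0,0],"jaw":25}]'; python3 - <<'E'
from h import *
pose();p=shot("wrist","w2")
for u,v in [(243,261),(326,273)]: pass
rec(p,"mat","tool_black")
E
```

```text
t: 4.7
tool_pos: [0.5336, -0.1496, 0.2926]
tcp_rot: [0.499, 0.502, 0.498, -0.501]
contact_force: [-0.1, 0.4, -3.0]
opening: 0.59
t 4.7 pos [ 0.5336 -0.1496  0.2926] x [ 0.002 -0.001 -1.   ] y [ 1.    -0.006  0.002] F [-0.1  0.4 -3. ] open 0.59
mat [([0.593, -0.196, 0.003], 0.74)]
tool_black [([0.54, -0.138, 0.302], 0.68)]
```

View pics/w2.png

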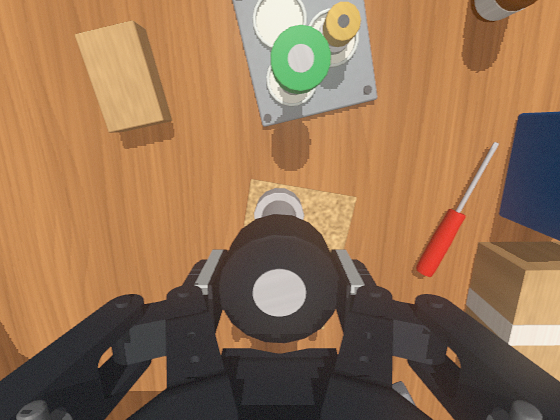

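```bash
python3 - <<'E'
from h import *
p=shot("wrist")
print(np.array([back(p,*a,.004) for a in [(250,180),(356,196)]]).round(3))
p=shot("scene","s1")
print(np.array([back(p,*a,.004) for a in [(143,138),(223,157),(190,204),(110,172)]]).round(3))
E
```

```text
[[ 0.495 -0.152  0.004]
 [ 0.642 -0.174  0.004]]Traceback (most recent call last):
  File "<stdin>", line 5, in <module>
  File "h.py", line 17, in back
    d=p["Rw"]@np.array([(u-p["cx"])/p["f"],(v-p["cy"])/p["f"],1]); return p["C"]+d*(z-p["C"][2])/d[2]
      ~~~~~~~^~~~~~~~~~~~~~~~~~~~~~~~~~~~~~~~~~~~~~~~~~~~~~~~~~~~
ValueError: matmul: Input operand 1 has a mismatch in its core dimension 0, with gufunc signature (n?,k),(k,m?)->(n?,m?) (size 3 is different from 4)
```

```bash
sed -i 's/np.array(p\["rotation"\])/R.from_quat(np.roll(p["rotation"],-1)).as_matrix()/' h.py
python3 -m pendant '[{"delta_pos":[20,4,55],"delta_rot":[0,0,0],"jaw":25},{"delta_pos":[50,8,110],"delta_rot":[0,0,0],"jaw":25},{"delta_pos":[90,11,155],"delta_rot":[0,0,0],"jaw":25},{"delta_pos":[135,11,167],"delta_rot":[0,0,0],"jaw":25},{"delta_pos":[160,11,167],"delta_rot":[0,0,0],"jaw":25},{"delta_pos":[171,11,167],"delta_rot":[0,0,0],"jaw":25},{"delta_pos":[174,11,167],"delta_rot":[0,0,0],"jaw":25},{"delta_pos":[175,11,167],"delta_rot":[0,0,0],"jaw":25},{"delta_pos":[175,11,167],"delta_rot":[0,0,0],"jaw":25}]'; python3 -c "
from h import *
go(.545,-.317,.1165)"
```

```text
t: 6.08
tool_pos: [0.5478, -0.311, 0.1186]
tcp_rot: [0.502, 0.5, 0.5, -0.498]
contact_force: [-0.1, -0.0, -2.6]
opening: 0.59
t 6.075 pos [ 0.5478 -0.311   0.1186] x [ 0.005  0.    -1.   ] y [1.    0.003 0.005] F [-0.1 -0.  -2.6] open 0.59
delta [ 2.  -2.8  6. ]
```

```bash
python3 -m pendant '[{"delta_pos":[2,0,2],"delta_rot":[0,0,0],"jaw":25},{"delta_pos":[2.5,0,2],"delta_rot":[0,0,0],"jaw":25},{"delta_pos":[2.5,0,2],"delta_rot":[0,0,0],"jaw":60},{"delta_pos":[2.5,0,2],"delta_rot":[0,0,0],"jaw":80},{"delta_pos":[2.5,0,2],"delta_rot":[0,0,0],"jaw":100},{"delta_pos":[2.5,0,2],"delta_rot":[0,0,0],"jaw":100},{"delta_pos":[-40,0,2],"delta_rot":[0,0,0],"jaw":100},{"delta_pos":[-100,0,-20],"delta_rot":[0,0,0],"jaw":100},{"delta_pos":[-160,0,-80],"delta_rot":[0,0,0],"jaw":100},{"delta_pos":[-180,0,-140],"delta_rot":[0,0,0],"jaw":100},{"delta_pos":[-180,0,-200],"delta_rot":[0,0,0],"jaw":100},{"delta_pos":[-180,0,-200],"delta_rot":[0,0,0],"jaw":100}]'; python3 - <<'E'
from h import *
p=shot("wrist","w3");rec(p,"tool_green","tool_black"); go(.552,-.03,.122)
s=shot("scene","s2")
E
```

```text
t: 7.58
tool_pos: [0.547, -0.1057, 0.2998]
tcp_rot: [0.504, 0.5, 0.502, -0.495]
contact_force: [0.2, -0.2, 0.5]
opening: 0.998
tool_green [([0.553, -0.027, 0.139], 0.78)]
tool_black [([0.553, -0.297, 0.074], 0.77)]
t 7.725 pos [ 0.5463 -0.1111  0.2986] x [ 0.004 -0.    -1.   ] y [1.    0.004 0.004] F [-0.5 -0.7  0.6] open 1.0
delta [176.6   5.3 -81.2]
```

View pics/s2.png

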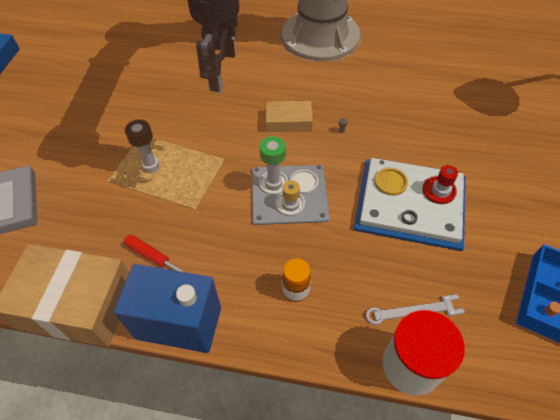

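Black stands on the mat, with its foot at pixel (149,165). Green is next.

```bash
python3 -m pendant '[{"delta_pos":[30,5.5,-50],"delta_rot":[0,0,0],"jaw":100},{"delta_pos":[75,5.5,-81],"delta_rot":[0,0,0],"jaw":100},{"delta_pos":[120,5.5,-81],"delta_rot":[0,0,0],"jaw":100},{"delta_pos":[155,5.5,-81],"delta_rot":[0,0,0],"jaw":100},{"delta_pos":[177,5.5,-81],"delta_rot":[0,0,0],"jaw":100},{"delta_pos":[177,5.5,-81],"delta_rot":[0,0,0],"jaw":100},{"delta_pos":[177,5.5,-81],"delta_rot":[0,0,0],"jaw":70},{"delta_pos":[177,5.5,-81],"delta_rot":[0,0,0],"jaw":40},{"delta_pos":[177,5.5,-81],"delta_rot":[0,0,0],"jaw":25},{"delta_pos":[177,5.5,-81],"delta_rot":[0,0,0],"jaw":25},{"delta_pos":[177,5.5,-81],"delta_rot":[0,0,0],"jaw":25},{"delta_pos":[177,5.5,-81],"delta_rot":[0,0,0],"jaw":25}]'; python3 -c "
from h import *
go(.559,-.225,.122)"
```

```text
t: 9.28
tool_pos: [0.5533, -0.0324, 0.1229]
tcp_rot: [0.502, 0.501, 0.498, -0.498]
contact_force: [-0.9, -1.0, 6.4]
opening: 0.591
t 9.275 pos [ 0.5533 -0.0324  0.1229] x [ 0.007 -0.001 -1.   ] y [1.    0.001 0.007] F [-0.9 -1.   6.4] open 0.591
delta [  1.2   5.5 192.6]
```

```bash
python3 -m pendant '[{"delta_pos":[-15,0,0],"delta_rot":[0,0,0],"jaw":25},{"delta_pos":[-50,0,10],"delta_rot":[0,0,0],"jaw":25},{"delta_pos":[-60,3,60],"delta_rot":[0,0,0],"jaw":25},{"delta_pos":[-60,5,120],"delta_rot":[0,0,0],"jaw":25},{"delta_pos":[-50,5,175],"delta_rot":[0,0,0],"jaw":25},{"delta_pos":[-25,5,194],"delta_rot":[0,0,0],"jaw":25},{"delta_pos":[-8,5,194],"delta_rot":[0,0,0],"jaw":25},{"delta_pos":[2,5,194],"delta_rot":[0,0,0],"jaw":25},{"delta_pos":[4,5,194],"delta_rot":[0,0,0],"jaw":25},{"delta_pos":[5,5,194],"delta_rot":[0,0,0],"jaw":25}]'; python3 -c "
from h import *
go(.559,-.225,.117)"
```

```text
t: 10.52
tool_pos: [0.5594, -0.2252, 0.1188]
tcp_rot: [0.503, 0.501, 0.498, -0.497]
contact_force: [0.7, -0.5, -2.6]
opening: 0.591
t 10.525 pos [ 0.5594 -0.2252  0.1188] x [ 0.008 -0.001 -1.   ] y [1.    0.003 0.008] F [ 0.7 -0.5 -2.6] open 0.591
delta [ 1.8 -0.4 -0.2]
```

```bash
python3 -m pendant '[{"delta_pos":[2,0,0],"delta_rot":[0,0,0],"jaw":25},{"delta_pos":[2.5,0,0],"delta_rot":[0,0,0],"jaw":25},{"delta_pos":[2.5,0,0],"delta_rot":[0,0,0],"jaw":60},{"delta_pos":[2.5,0,0],"delta_rot":[0,0,0],"jaw":80},{"delta_pos":[2.5,0,0],"delta_rot":[0,0,0],"jaw":100},{"delta_pos":[2.5,0,0],"delta_rot":[0,0,0],"jaw":100},{"delta_pos":[-40,0,0],"delta_rot":[0,0,-0.008],"jaw":100},{"delta_pos":[-90,5,-30],"delta_rot":[0,0,-0.008],"jaw":100},{"delta_pos":[-120,15,-85],"delta_rot":[0,0,-0.008],"jaw":100},{"delta_pos":[-120,25,-145],"delta_rot":[0,0,-0.008],"jaw":100},{"delta_pos":[-120,35,-200],"delta_rot":[0,0,-0.008],"jaw":100},{"delta_pos":[-120,38,-225],"delta_rot":[0,0,-0.008],"jaw":100}]'; python3 - <<'E'
from h import *
p=shot("wrist","w4");rec(p,"tool_brass","tool_green","seat_brass","seat_red","tool_red"); go(.5984,.0155,.057)
E
```

```text
t: 12.02
tool_pos: [0.596, 0.005, 0.239]
tcp_rot: [0.502, 0.498, 0.502, -0.497]
contact_force: [0.0, -0.7, 0.2]
opening: 0.998
tool_brass [([0.603, 0.023, 0.071], 0.97)]
tool_green [([0.563, -0.206, 0.023], 0.9)]
seat_brass []
seat_red [([0.602, 0.021, 0.07], 0.44)]
tool_red []
t 12.325 pos [ 0.5955 -0.0025  0.2388] x [ 0.    -0.003 -1.   ] y [ 1. -0.  0.] F [-0.2 -1.1  0.9] open 1.003
delta [181.8   2.9 -18.5]
```

View pics/w4.png

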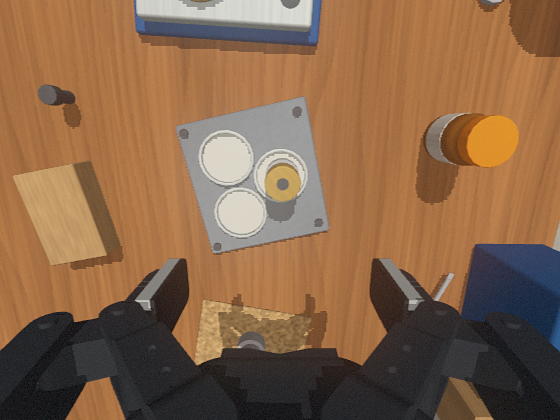

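```bash
python3 - <<'E'
from h import *
go(.5984,.0155,.057)
p=shot("wrist");f=p["frame"]
g=cv2.cvtColor(f,cv2.COLOR_BGR2GRAY)
k=np.zeros_like(g);k[120:250,180:320]=255
cs=cv2.findContours(cv2.inRange(f,(150,150,150),(255,255,255))&k,cv2.RETR_EXTERNAL,2)[0]
for c in cs:
    if cv2.contourArea(c)>300:
        e=cv2.fitEllipse(c);print("rim",e,back(p,*e[0],.016).round(4))
m=cv2.inRange(cv2.cvtColor(f,cv2.COLOR_BGR2HSV),(15,110,80),(30,255,255))&k
cs=sorted(cv2.findContours(m,cv2.RETR_EXTERNAL,2)[0],key=cv2.contourArea)[-1]
e=cv2.minEnclosingCircle(cs);print("brass",e,18*p["f"]/(p["C"][2]-.072)/1000,back(p,*e[0],.072).round(4))
E
```

```text
t 12.325 pos [ 0.5955 -0.0025  0.2388] x [ 0.    -0.003 -1.   ] y [ 1. -0.  0.] F [-0.2 -1.1  0.9] open 1.003
delta [181.8   2.9 -18.5]
rim ((255.30372619628906, 174.31411743164062), (135.23358154296875, 140.1938934326172), 177.6694793701172) [0.5675 0.0077 0.016 ]
brass ((282.867431640625, 173.723388671875), 18.98373031616211) 18.867662624851217 [0.5984 0.0176 0.072 ]
```

```bash
python3 -m pendant '[{"delta_pos":[50,3,-19.5],"delta_rot":[0,0,0],"jaw":100},{"delta_pos":[100,3,-19.5],"delta_rot":[0,0,0],"jaw":100},{"delta_pos":[145,3,-19.5],"delta_rot":[0,0,0],"jaw":85},{"delta_pos":[175,3,-19.5],"delta_rot":[0,0,0],"jaw":80},{"delta_pos":[182,3,-19.5],"delta_rot":[0,0,0],"jaw":80},{"delta_pos":[183,3,-19.5],"delta_rot":[0,0,0],"jaw":80},{"delta_pos":[183,3,-19.5],"delta_rot":[0,0,0],"jaw":50},{"delta_pos":[183,3,-19.5],"delta_rot":[0,0,0],"jaw":25},{"delta_pos":[183,3,-19.5],"delta_rot":[0,0,0],"jaw":5},{"delta_pos":[183,3,-19.5],"delta_rot":[0,0,0],"jaw":5},{"delta_pos":[183,3,-19.5],"delta_rot":[0,0,0],"jaw":5},{"delta_pos":[183,3,-19.5],"delta_rot":[0,0,0],"jaw":5}]'; python3 -c "
from h import *
go(.52,.1,.2)"
```

```text
t: 13.88
tool_pos: [0.5997, 0.0165, 0.0575]
tcp_rot: [0.501, 0.5, 0.499, -0.5]
contact_force: [-1.5, -1.6, 6.8]
opening: 0.404
t 13.875 pos [0.5997 0.0165 0.0575] x [ 0.003 -0.002 -1.   ] y [ 1.    -0.     0.003] F [-1.5 -1.6  6.8] open 0.404
delta [-142.9  -79.3  -83.1]
```

```bash
python3 -m pendant '[{"delta_pos":[-15,0,0],"delta_rot":[0,0,0],"jaw":5},{"delta_pos":[-60,0,0],"delta_rot":[0,0,0],"jaw":5},{"delta_pos":[-115,-15,-20],"delta_rot":[0,0,0],"jaw":5},{"delta_pos":[-160,-30,-60],"delta_rot":[0,0,0],"jaw":5},{"delta_pos":[-200,-50,-100],"delta_rot":[0,0,0],"jaw":5},{"delta_pos":[-220,-70,-145],"delta_rot":[0,0,0],"jaw":5},{"delta_pos":[-220,-75,-185],"delta_rot":[0,0,0],"jaw":5},{"delta_pos":[-220,-75,-200],"delta_rot":[0,0,0],"jaw":5},{"delta_pos":[-220,-75,-200],"delta_rot":[0,0,0],"jaw":5},{"delta_pos":[-220,-75,-200],"delta_rot":[0,0,0],"jaw":5}]'; python3 - <<'E'
from h import *
pose();p=shot("wrist","w5");rec(p,"seat_brass","seat_red","tool_red","lock_ring")
E
```

```text
t: 15.12
tool_pos: [0.5246, 0.2145, 0.2765]
tcp_rot: [-0.501, -0.5, -0.498, 0.501]
contact_force: [-0.7, 0.0, -2.4]
opening: 0.405
t 15.125 pos [0.5246 0.2145 0.2765] x [ 0.002 -0.004 -1.   ] y [ 1.    -0.003  0.002] F [-0.7  0.  -2.4] open 0.405
seat_brass [([0.518, 0.219, 0.036], 0.96)]
seat_red [([0.525, 0.307, 0.036], 0.83)]
tool_red [([0.521, 0.316, 0.093], 0.77)]
lock_ring [([0.606, 0.262, 0.042], 0.93)]
```

View pics/w5.png

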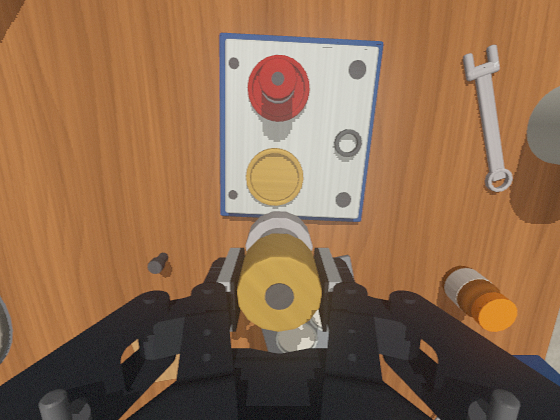

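```bash
python3 - <<'E'
from h import *
s,M=pose();p=shot("wrist");f=p["frame"];h=cv2.cvtColor(f,cv2.COLOR_BGR2HSV)
def el(lo,hi,box,z):
    m=cv2.inRange(h,lo,hi);k=np.zeros_like(m);a,b,c,d=box;k[b:d,a:c]=255
    c=max(cv2.findContours(m&k,0,2)[0],key=cv2.contourArea);e=cv2.fitEllipse(cv2.convexHull(c));print(np.round(e[0],1),np.round(e[1],1),back(p,*e[0],z).round(4))
    return back(p,*e[0],z)
b=el((12,80,80),(32,255,255),(235,140,312,212),.039)
m=cv2.inRange(h,(0,120,60),(8,255,255))|cv2.inRange(h,(172,120,60),(180,255,255))
# red seat ring outer: fit from lowest/left/right extents
for v in range(85,124,6): 
    xs=np.where(m[v,240:320])[0]+240; print(v,xs.min() if len(xs) else None,xs.max() if len(xs) else None,end=' ')
print();print("red spot",back(p,278,78,.095))
print("delta",M.T@(b+[0,0,.0805-.039]-s["tool_pos"])*1000)
E
```

```text
t 15.375 pos [0.5244 0.2159 0.2768] x [ 0.003 -0.003 -1.   ] y [ 1.    -0.002  0.003] F [-0.3  0.  -3.1] open 0.404
[274.3 177.8] [56.6 57.4] [0.5186 0.2194 0.039 ]
85 249 308 91 248 308 97 249 307 103 251 306 109 255 303 115 260 297 121 273 283 
red spot [0.52340022 0.32309306 0.095     ]
delta [196.2575488   -6.3830537   -4.02143487]
```

```bash
python3 -m pendant '[{"delta_pos":[40,-6,-4],"delta_rot":[0,0,0],"jaw":5},{"delta_pos":[90,-6,-4],"delta_rot":[0,0,0],"jaw":5},{"delta_pos":[135,-6,-4],"delta_rot":[0,0,0],"jaw":5},{"delta_pos":[165,-6,-4],"delta_rot":[0,0,0],"jaw":5},{"delta_pos":[182,-6,-4],"delta_rot":[0,0,0],"jaw":5},{"delta_pos":[190,-6,-4],"delta_rot":[0,0,0],"jaw":5},{"delta_pos":[193,-6,-4],"delta_rot":[0,0,0],"jaw":5},{"delta_pos":[194,-6,-4],"delta_rot":[0,0,0],"jaw":5},{"delta_pos":[195,-6,-4],"delta_rot":[0,0,0],"jaw":5}]'; python3 -c "
from h import *
go(.5186,.2194,.0805)"
```

```text
t: 16.55
tool_pos: [0.5195, 0.22, 0.0827]
tcp_rot: [0.501, 0.501, 0.498, -0.5]
contact_force: [0.4, -0.1, -2.8]
opening: 0.406
t 16.55 pos [0.5195 0.22   0.0827] x [ 0.004 -0.002 -1.   ] y [ 1.    -0.002  0.004] F [ 0.4 -0.1 -2.8] open 0.406
delta [ 2.2 -0.9  0.6]
```

```bash
python3 -m pendant '[{"delta_pos":[2,-1,0],"delta_rot":[0,0,0],"jaw":5},{"delta_pos":[2.5,-1,0],"delta_rot":[0,0,0],"jaw":5},{"delta_pos":[2.5,-1,0],"delta_rot":[0,0,0],"jaw":30},{"delta_pos":[2.5,-1,0],"delta_rot":[0,0,0],"jaw":60},{"delta_pos":[2.5,-1,0],"delta_rot":[0,0,0],"jaw":85},{"delta_pos":[2.5,-1,0],"delta_rot":[0,0,0],"jaw":85},{"delta_pos":[-40,-1,0],"delta_rot":[0,0,-0.004],"jaw":85},{"delta_pos":[-80,0,-10],"delta_rot":[0,0,-0.004],"jaw":85},{"delta_pos":[-100,2,-60],"delta_rot":[0,0,-0.004],"jaw":85},{"delta_pos":[-100,4,-103],"delta_rot":[0,0,-0.004],"jaw":85},{"delta_pos":[-100,4,-103],"delta_rot":[0,0,-0.004],"jaw":85},{"delta_pos":[-100,4,-103],"delta_rot":[0,0,-0.004],"jaw":85}]'; python3 - <<'E'
from h import *
s,M=pose();p=shot("wrist","w6");rec(p,"tool_red","tool_brass","seat_brass")
s,M=pose();p=shot("wrist");h=cv2.cvtColor(p["frame"],cv2.COLOR_BGR2HSV)
go(.5234,.323,.0805)
E
```

```text
t: 18.05
tool_pos: [0.5232, 0.3224, 0.1821]
tcp_rot: [-0.5, -0.5, -0.499, 0.501]
contact_force: [-0.4, -0.2, 0.3]
opening: 0.852
t 18.05 pos [0.5232 0.3224 0.1821] x [-0.    -0.003 -1.   ] y [ 1.    -0.002 -0.   ] F [-0.4 -0.2  0.3] open 0.852
tool_red [([0.519, 0.325, 0.091], 0.75), ([0.525, 0.329, 0.039], 0.58)]
tool_brass [([0.521, 0.232, 0.089], 0.77)]
seat_brass [([0.526, 0.228, 0.037], 0.75)]
t 18.25 pos [0.5236 0.3216 0.1823] x [ 0.    -0.003 -1.   ] y [ 1.    -0.004  0.   ] F [-0.8 -0.5 -0.4] open 0.849
t 18.3 pos [0.5236 0.3219 0.1824] x [ 0.    -0.002 -1.   ] y [ 1.    -0.004  0.   ] F [ 0.  -0.3  0.1] open 0.85
delta [101.9  -0.2  -1.3]
```

View pics/w6.png

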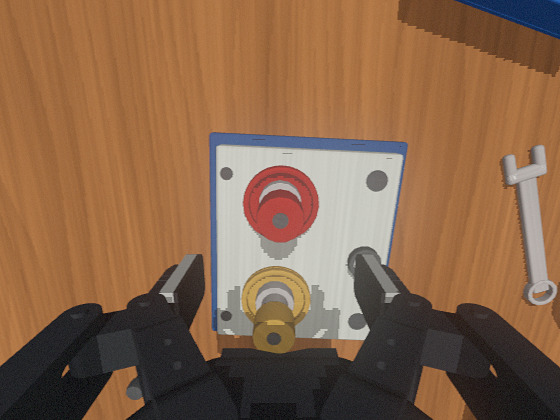

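Brass stands in its seat. The red spot at (280,219) backprojects to (0.523, 0.323), straight below the gripper.

```bash
python3 -m pendant '[{"delta_pos":[40,0,-1],"delta_rot":[0,0,0],"jaw":85},{"delta_pos":[75,0,-1],"delta_rot":[0,0,0],"jaw":85},{"delta_pos":[95,0,-1],"delta_rot":[0,0,0],"jaw":85},{"delta_pos":[102,0,-1],"delta_rot":[0,0,0],"jaw":85},{"delta_pos":[102,0,-1],"delta_rot":[0,0,0],"jaw":60},{"delta_pos":[102,0,-1],"delta_rot":[0,0,0],"jaw":30},{"delta_pos":[102,0,-1],"delta_rot":[0,0,0],"jaw":5},{"delta_pos":[102,0,-1],"delta_rot":[0,0,0],"jaw":5},{"delta_pos":[102,0,-1],"delta_rot":[0,0,0],"jaw":5},{"delta_pos":[102,0,-1],"delta_rot":[0,0,0],"jaw":5}]'; python3 -c "
from h import *
go(.5968,.0148,.18)"
```

```text
t: 19.55
tool_pos: [0.5244, 0.3232, 0.0819]
tcp_rot: [0.5, 0.501, 0.498, -0.501]
contact_force: [-1.4, -0.8, 5.9]
opening: 0.408
t 19.55 pos [0.5244 0.3232 0.0819] x [ 0.002 -0.001 -1.   ] y [ 1.    -0.004  0.002] F [-1.4 -0.8  5.9] open 0.408
delta [-97.7  73.8 308.2]
```

```bash
python3 -m pendant '[{"delta_pos":[-15,0,0],"delta_rot":[0,0,0],"jaw":5},{"delta_pos":[-60,0,0],"delta_rot":[0,0,0],"jaw":5},{"delta_pos":[-110,5,15],"delta_rot":[0,0,0],"jaw":5},{"delta_pos":[-120,20,70],"delta_rot":[0,0,0],"jaw":5},{"delta_pos":[-120,35,128],"delta_rot":[0,0,0],"jaw":5},{"delta_pos":[-120,50,187],"delta_rot":[0,0,0],"jaw":5},{"delta_pos":[-110,65,245],"delta_rot":[0,0,0],"jaw":5},{"delta_pos":[-100,73,295],"delta_rot":[0,0,0],"jaw":5},{"delta_pos":[-98,73,308],"delta_rot":[0,0,0],"jaw":5},{"delta_pos":[-98,73,308],"delta_rot":[0,0,0],"jaw":5},{"delta_pos":[-98,73,308],"delta_rot":[0,0,0],"jaw":5}]'; python3 - <<'E'
from h import *
go(.5968,.0148,.059)
E
```

```text
t: 20.92
tool_pos: [0.5961, 0.0178, 0.1807]
tcp_rot: [0.5, 0.501, 0.499, -0.499]
contact_force: [0.4, 0.1, -2.3]
opening: 0.406
t 20.925 pos [0.5961 0.0178 0.1807] x [ 0.003  0.001 -1.   ] y [ 1.    -0.001  0.003] F [ 0.4  0.1 -2.3] open 0.406
delta [121.7   0.4   3.1]
```

```bash
python3 -m pendant '[{"delta_pos":[30,0,3],"delta_rot":[0,0,0],"jaw":5},{"delta_pos":[70,0,3],"delta_rot":[0,0,0],"jaw":5},{"delta_pos":[100,0,3],"delta_rot":[0,0,0],"jaw":5},{"delta_pos":[115,0,3],"delta_rot":[0,0,0],"jaw":5},{"delta_pos":[119,0,3],"delta_rot":[0,0,0],"jaw":5},{"delta_pos":[121,0,3],"delta_rot":[0,0,0],"jaw":5},{"delta_pos":[121,0,3],"delta_rot":[0,0,0],"jaw":5},{"delta_pos":[121,0,3],"delta_rot":[0,0,0],"jaw":5}]'; python3 - <<'E'
from h import *
go(.5968,.0148,.059);p=shot("side","d1")
E
```

```text
t: 21.92
tool_pos: [0.597, 0.0148, 0.0606]
tcp_rot: [0.501, 0.501, 0.499, -0.499]
contact_force: [0.8, 0.1, -2.1]
opening: 0.403
t 21.925 pos [0.597  0.0148 0.0606] x [ 0.004  0.001 -1.   ] y [ 1.    -0.001  0.004] F [ 0.8  0.1 -2.1] open 0.403
delta [ 1.6 -0.2  0. ]
```

View pics/d1.png

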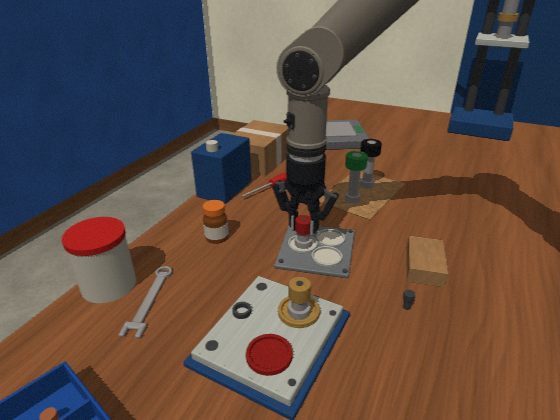

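The red tool is in the back pocket, brass is in its seat, and both tall tools stand on the mat. I'll release red and go to green.

```bash
python3 -m pendant '[{"delta_pos":[2,0,0],"delta_rot":[0,0,0],"jaw":5},{"delta_pos":[2.5,0,0],"delta_rot":[0,0,0],"jaw":5},{"delta_pos":[2.5,0,0],"delta_rot":[0,0,0],"jaw":30},{"delta_pos":[2.5,0,0],"delta_rot":[0,0,0],"jaw":60},{"delta_pos":[2.5,0,0],"delta_rot":[0,0,0],"jaw":85},{"delta_pos":[2.5,0,0],"delta_rot":[0,0,0],"jaw":85},{"delta_pos":[-45,0,0],"delta_rot":[0,0,-0.004],"jaw":85},{"delta_pos":[-105,0,0],"delta_rot":[0,0,-0.004],"jaw":100},{"delta_pos":[-150,-10,40],"delta_rot":[0,0,-0.004],"jaw":100},{"delta_pos":[-170,-20,90],"delta_rot":[0,0,-0.004],"jaw":100},{"delta_pos":[-180,-30,130],"delta_rot":[0,0,-0.004],"jaw":100},{"delta_pos":[-180,-30,130],"delta_rot":[0,0,-0.004],"jaw":100}]'; python3 - <<'E'
from h import *
go(.5594,-.2252,.117);p=shot("wrist","w7");rec(p,"tool_green","tool_black","tool_red")
E
```

```text
t: 23.48
tool_pos: [0.5653, -0.1205, 0.2415]
tcp_rot: [-0.499, -0.502, -0.497, 0.502]
contact_force: [0.1, 0.4, 0.8]
opening: 0.999
t 23.475 pos [ 0.5653 -0.1205  0.2415] x [ 0.002 -0.002 -1.   ] y [ 1.    -0.009  0.002] F [0.1 0.4 0.8] open 0.999
delta [124.6  -5.2 104.5]
tool_green [([0.559, -0.21, 0.131], 0.76)]
tool_black [([0.551, -0.297, 0.063], 0.59)]
tool_red [([0.593, 0.007, 0.073], 0.81)]
```

View pics/w7.png

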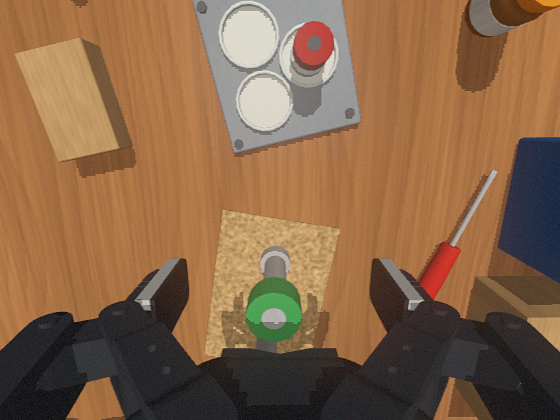

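```bash
python3 -m pendant '[{"delta_pos":[10,-3,55],"delta_rot":[0,0,0],"jaw":100},{"delta_pos":[30,-5,105],"delta_rot":[0,0,0],"jaw":100},{"delta_pos":[60,-5,105],"delta_rot":[0,0,0],"jaw":100},{"delta_pos":[100,-5,105],"delta_rot":[0,0,0],"jaw":100},{"delta_pos":[122,-5,105],"delta_rot":[0,0,0],"jaw":100},{"delta_pos":[125,-5,105],"delta_rot":[0,0,0],"jaw":100},{"delta_pos":[125,-5,105],"delta_rot":[0,0,0],"jaw":70},{"delta_pos":[125,-5,105],"delta_rot":[0,0,0],"jaw":40},{"delta_pos":[125,-5,105],"delta_rot":[0,0,0],"jaw":25},{"delta_pos":[125,-5,105],"delta_rot":[0,0,0],"jaw":25},{"delta_pos":[125,-5,105],"delta_rot":[0,0,0],"jaw":25},{"delta_pos":[125,-5,105],"delta_rot":[0,0,0],"jaw":25}]'; python3 - <<'E'
from h import *
go(.5496,-.0298,.18)
E
```

```text
t: 25.18
tool_pos: [0.5621, -0.2186, 0.1161]
tcp_rot: [0.5, 0.5, 0.5, -0.499]
contact_force: [-1.1, 1.4, 6.0]
opening: 0.595
t 25.175 pos [ 0.5621 -0.2186  0.1161] x [ 0.001  0.001 -1.   ] y [1.    0.002 0.001] F [-1.1  1.4  6. ] open 0.595
delta [ -63.7  -12.1 -188.9]
```

```bash
python3 -m pendant '[{"delta_pos":[-15,0,0],"delta_rot":[0,0,0],"jaw":25},{"delta_pos":[-60,0,0],"delta_rot":[0,0,0],"jaw":25},{"delta_pos":[-110,-3,-20],"delta_rot":[0,0,0],"jaw":25},{"delta_pos":[-120,-6,-70],"delta_rot":[0,0,0],"jaw":25},{"delta_pos":[-110,-9,-120],"delta_rot":[0,0,0],"jaw":25},{"delta_pos":[-90,-11,-165],"delta_rot":[0,0,0],"jaw":25},{"delta_pos":[-70,-12,-183],"delta_rot":[0,0,0],"jaw":25},{"delta_pos":[-64,-12,-183],"delta_rot":[0,0,0],"jaw":25},{"delta_pos":[-64,-12,-183],"delta_rot":[0,0,0],"jaw":25},{"delta_pos":[-64,-12,-183],"delta_rot":[0,0,0],"jaw":25}]'; python3 - <<'E'
from h import *
s,M=pose();p=shot("wrist","w8");f=p["frame"];h=cv2.cvtColor(f,cv2.COLOR_BGR2HSV)
z=s["tool_pos"][2]+.0129  # head top
m=cv2.inRange(h,(45,80,40),(85,255,255));c=max(cv2.findContours(m,0,2)[0],key=cv2.contourArea);b=cv2.boundingRect(c);print(b,26*p["f"]/(p["C"][2]-z)*2/1000)
k=np.zeros(m.shape,np.uint8);cv2.drawContours(k,[cv2.convexHull(c)],-1,255,-1);g=cv2.inRange(f,(110,110,110),(255,255,255))&k
c=max(cv2.findContours(g,0,2)[0],key=cv2.contourArea);e=cv2.minEnclosingCircle(c);print(e,"head",back(p,*e[0],z))
E
```

```text
t: 26.42
tool_pos: [0.5504, -0.0377, 0.1813]
tcp_rot: [0.5, 0.501, 0.499, -0.499]
contact_force: [-0.1, -0.5, -4.1]
opening: 0.594
t 26.425 pos [ 0.5504 -0.0377  0.1813] x [ 0.003  0.001 -1.   ] y [ 1.    -0.001  0.003] F [-0.1 -0.5 -4.1] open 0.594
(218, 221, 123, 130) 141.62526789917257
((279.38677978515625, 301.0), 26.688364028930664) head [ 0.5498852  -0.04141131  0.19422463]
```

View pics/w8.png

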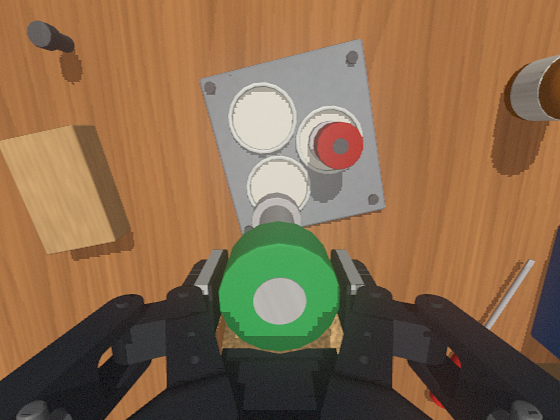

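The tool sits about 3.5 mm toward -y in the grip, so I'll compensate for that in the placing.

```bash
python3 -m pendant '[{"delta_pos":[0,-1,-11.5],"delta_rot":[0,0,-0.003],"jaw":25},{"delta_pos":[20,-1,-11.5],"delta_rot":[0,0,-0.003],"jaw":25},{"delta_pos":[40,-1,-11.5],"delta_rot":[0,0,-0.003],"jaw":25},{"delta_pos":[52,-1,-11.5],"delta_rot":[0,0,-0.003],"jaw":25},{"delta_pos":[56,-1,-11.5],"delta_rot":[0,0,-0.003],"jaw":25},{"delta_pos":[58,-1,-11.5],"delta_rot":[0,0,-0.003],"jaw":25},{"delta_pos":[58,-1,-11.5],"delta_rot":[0,0,-0.003],"jaw":25},{"delta_pos":[58,-1,-11.5],"delta_rot":[0,0,-0.003],"jaw":25}]'; python3 - <<'E'
from h import *
go(.5496,-.0263,.1221)
E
```

```text
t: 27.48
tool_pos: [0.55, -0.0258, 0.1239]
tcp_rot: [0.5, 0.501, 0.5, -0.5]
contact_force: [-1.0, 0.2, -2.5]
opening: 0.59
t 27.475 pos [ 0.55   -0.0258  0.1239] x [ 0.001  0.001 -1.   ] y [ 1.    -0.001  0.001] F [-1.   0.2 -2.5] open 0.59
delta [ 1.8 -0.4  0.5]
```

```bash
python3 -m pendant '[{"delta_pos":[2,0,0],"delta_rot":[0,0,0],"jaw":25},{"delta_pos":[2.5,0,0],"delta_rot":[0,0,0],"jaw":25},{"delta_pos":[2.5,0,0],"delta_rot":[0,0,0],"jaw":60},{"delta_pos":[2.5,0,0],"delta_rot":[0,0,0],"jaw":80},{"delta_pos":[2.5,0,0],"delta_rot":[0,0,0],"jaw":100},{"delta_pos":[2.5,0,0],"delta_rot":[0,0,0],"jaw":100},{"delta_pos":[-45,0,0],"delta_rot":[0,0,0],"jaw":100},{"delta_pos":[-90,0,40],"delta_rot":[0,0,0],"jaw":100},{"delta_pos":[-110,0,95],"delta_rot":[0,0,0],"jaw":100},{"delta_pos":[-110,-1,150],"delta_rot":[0,0,0],"jaw":100},{"delta_pos":[-110,-2,190],"delta_rot":[0,0,0],"jaw":100},{"delta_pos":[-110,-2,200],"delta_rot":[0,0,0],"jaw":100}]'; python3 - <<'E'
from h import *
p=shot("wrist","w9");go(.547,-.314,.117);rec(p,"tool_green","tool_black","tool_red")
E
```

```text
t: 28.98
tool_pos: [0.5466, -0.2297, 0.2337]
tcp_rot: [0.499, 0.502, 0.498, -0.502]
contact_force: [0.3, 0.5, 1.0]
opening: 1.004
t 29.025 pos [ 0.547  -0.229   0.2336] x [ 0.001 -0.    -1.   ] y [ 1.    -0.005  0.001] F [ 0.5 -0.8  0.4] open 1.003
delta [116.6   0.4  85. ]
tool_green [([0.552, -0.046, 0.018], 0.62)]
tool_black [([0.551, -0.3, 0.126], 0.85)]
tool_red []
```

View pics/w9.png

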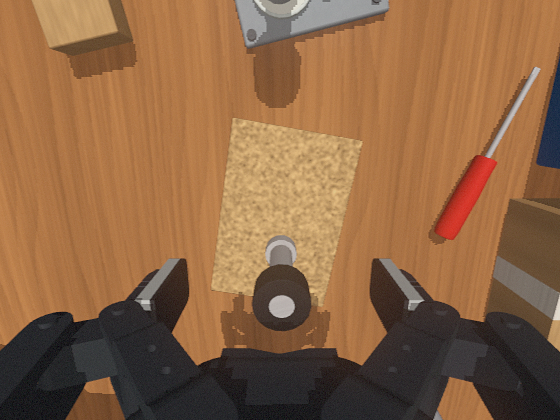

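Black stands on the mat; its spot at (281,306) gives y = -0.313, as expected.

```bash
python3 -m pendant '[{"delta_pos":[0,0,50],"delta_rot":[0,0,0],"jaw":100},{"delta_pos":[20,0,85],"delta_rot":[0,0,0],"jaw":100},{"delta_pos":[50,0,86],"delta_rot":[0,0,0],"jaw":100},{"delta_pos":[90,0,86],"delta_rot":[0,0,0],"jaw":100},{"delta_pos":[113,0,86],"delta_rot":[0,0,0],"jaw":100},{"delta_pos":[117,0,86],"delta_rot":[0,0,0],"jaw":100},{"delta_pos":[117,0,86],"delta_rot":[0,0,0],"jaw":90},{"delta_pos":[117,0,86],"delta_rot":[0,0,0],"jaw":50},{"delta_pos":[117,0,86],"delta_rot":[0,0,0],"jaw":25},{"delta_pos":[117,0,86],"delta_rot":[0,0,0],"jaw":25},{"delta_pos":[117,0,86],"delta_rot":[0,0,0],"jaw":25},{"delta_pos":[117,0,86],"delta_rot":[0,0,0],"jaw":25}]'; python3 - <<'E'
from h import *
go(.5349,.0345,.29)
E
```

```text
t: 30.68
tool_pos: [0.5491, -0.3102, 0.118]
tcp_rot: [0.501, 0.501, 0.5, -0.499]
contact_force: [-0.7, 1.0, 6.2]
opening: 0.592
t 30.675 pos [ 0.5491 -0.3102  0.118 ] x [ 0.004  0.001 -1.   ] y [1.    0.001 0.004] F [-0.7  1.   6.2] open 0.592
delta [-171.5  -13.3 -344.9]
```

```bash
python3 -m pendant '[{"delta_pos":[-15,0,0],"delta_rot":[0,0,0],"jaw":25},{"delta_pos":[-70,0,0],"delta_rot":[0,0,0],"jaw":25},{"delta_pos":[-125,0,-15],"delta_rot":[0,0,0],"jaw":25},{"delta_pos":[-165,-2,-60],"delta_rot":[0,0,0],"jaw":25},{"delta_pos":[-175,-4,-118],"delta_rot":[0,0,0],"jaw":25},{"delta_pos":[-175,-6,-178],"delta_rot":[0,0,0],"jaw":25},{"delta_pos":[-175,-9,-238],"delta_rot":[0,0,0],"jaw":25},{"delta_pos":[-175,-12,-296],"delta_rot":[0,0,-0.003],"jaw":25},{"delta_pos":[-173,-13,-340],"delta_rot":[0,0,-0.003],"jaw":25},{"delta_pos":[-173,-13,-348],"delta_rot":[0,0,-0.003],"jaw":25},{"delta_pos":[-173,-13,-348],"delta_rot":[0,0,-0.003],"jaw":25},{"delta_pos":[-173,-13,-348],"delta_rot":[0,0,-0.003],"jaw":25}]'; python3 - <<'E'
from h import *
s,M=pose();p=shot("wrist","w10");f=p["frame"]
z=s["tool_pos"][2]+.011
g=cv2.inRange(f,(110,110,110),(255,255,255));g[:255]=0;g[335:]=0;g[:,:245]=0;g[:,315:]=0
c=max(cv2.findContours(g,0,2)[0],key=cv2.contourArea);e=cv2.minEnclosingCircle(c);print(e,"head",back(p,*e[0],z)-s["tool_pos"])
go(.5349,.0375,.124)
E
```

```text
t: 32.17
tool_pos: [0.5352, 0.0354, 0.2915]
tcp_rot: [0.499, 0.501, 0.499, -0.5]
contact_force: [-0.5, -0.8, -3.2]
opening: 0.594
t 32.175 pos [0.5352 0.0354 0.2915] x [ 0.001  0.    -1.   ] y [ 1.    -0.002  0.001] F [-0.5 -0.8 -3.2] open 0.594
((279.0706787109375, 298.1753845214844), 26.26344871520996) head [-0.00061535 -0.00360855  0.011     ]
t 32.225 pos [0.5353 0.0354 0.2915] x [ 0.001  0.001 -1.   ] y [ 1.    -0.002  0.001] F [ 0.2 -0.2 -3.4] open 0.59
delta [167.5  -0.5  -2. ]
```

View pics/w10.png

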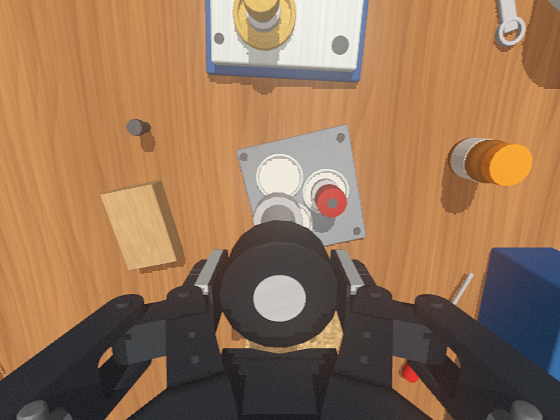

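```bash
python3 -m pendant '[{"delta_pos":[30,0,-2.5],"delta_rot":[0,0,0],"jaw":25},{"delta_pos":[75,0,-2.5],"delta_rot":[0,0,0],"jaw":25},{"delta_pos":[115,0,-2.5],"delta_rot":[0,0,0],"jaw":25},{"delta_pos":[142,0,-2.5],"delta_rot":[0,0,0],"jaw":25},{"delta_pos":[157,0,-2.5],"delta_rot":[0,0,0],"jaw":25},{"delta_pos":[164,0,-2.5],"delta_rot":[0,0,0],"jaw":25},{"delta_pos":[166,0,-2.5],"delta_rot":[0,0,0],"jaw":25},{"delta_pos":[166,0,-2.5],"delta_rot":[0,0,0],"jaw":25},{"delta_pos":[166,0,-2.5],"delta_rot":[0,0,0],"jaw":25}]'; python3 - <<'E'
from h import *
go(.5349,.0375,.124)
E
```

```text
t: 33.35
tool_pos: [0.536, 0.0381, 0.1264]
tcp_rot: [0.5, 0.501, 0.499, -0.5]
contact_force: [0.3, -0.4, -2.9]
opening: 0.589
t 33.35 pos [0.536  0.0381 0.1264] x [ 0.002  0.001 -1.   ] y [ 1.    -0.002  0.002] F [ 0.3 -0.4 -2.9] open 0.589
delta [ 2.4 -1.1  0.6]
```

```bash
python3 -m pendant '[{"delta_pos":[2,-1,0.5],"delta_rot":[0,0,0],"jaw":25},{"delta_pos":[3,-1,0.5],"delta_rot":[0,0,0],"jaw":25},{"delta_pos":[3,-1,0.5],"delta_rot":[0,0,0],"jaw":60},{"delta_pos":[3,-1,0.5],"delta_rot":[0,0,0],"jaw":80},{"delta_pos":[3,-1,0.5],"delta_rot":[0,0,0],"jaw":100},{"delta_pos":[3,-1,0.5],"delta_rot":[0,0,0],"jaw":100},{"delta_pos":[-40,-1,0.5],"delta_rot":[0,0,0],"jaw":100},{"delta_pos":[-90,-1,0],"delta_rot":[0,0,0],"jaw":100},{"delta_pos":[-150,-1,0],"delta_rot":[0,0,0],"jaw":100},{"delta_pos":[-200,-1,0],"delta_rot":[0,0,0],"jaw":100},{"delta_pos":[-230,-1,0],"delta_rot":[0,0,0],"jaw":100},{"delta_pos":[-230,-1,0],"delta_rot":[0,0,0],"jaw":100}]'; python3 - <<'E'
from h import *
pose();p=shot("wrist","w11");rec(p,"tool_green","tool_black","tool_red","tool_brass")
a=shot("scene")["frame"];b=shot("side")["frame"]
a=cv2.resize(a[110:260,210:500],None,fx=2.5,fy=2.5)[:, :725];b=cv2.resize(b[140:400,170:430],None,fx=.8,fy=.8)
w=p["frame"][0:300]
A=np.zeros((600,800,3),np.uint8);A[:375,:725]=a;A[380:380+208,:208]=b;w=cv2.resize(w,(400,214));A[380:594,300:700]=w
cv2.imwrite("pics/f.png",A)
E
```

```text
t: 34.85
tool_pos: [0.5358, 0.0381, 0.3592]
tcp_rot: [0.501, 0.503, 0.498, -0.498]
contact_force: [-0.2, 0.1, -0.6]
opening: 0.998
t 34.85 pos [0.5358 0.0381 0.3592] x [ 0.008  0.002 -1.   ] y [ 1.    -0.002  0.008] F [-0.2  0.1 -0.6] open 0.998
tool_green [([0.548, -0.024, 0.138], 0.66)]
tool_black [([0.537, 0.04, 0.132], 0.67)]
tool_red [([0.589, 0.018, 0.072], 0.6), ([0.518, 0.214, 0.094], 0.2)]
tool_brass [([0.52, 0.217, 0.096], 0.78), ([0.584, 0.036, 0.011], 0.25)]
```

View pics/f.png

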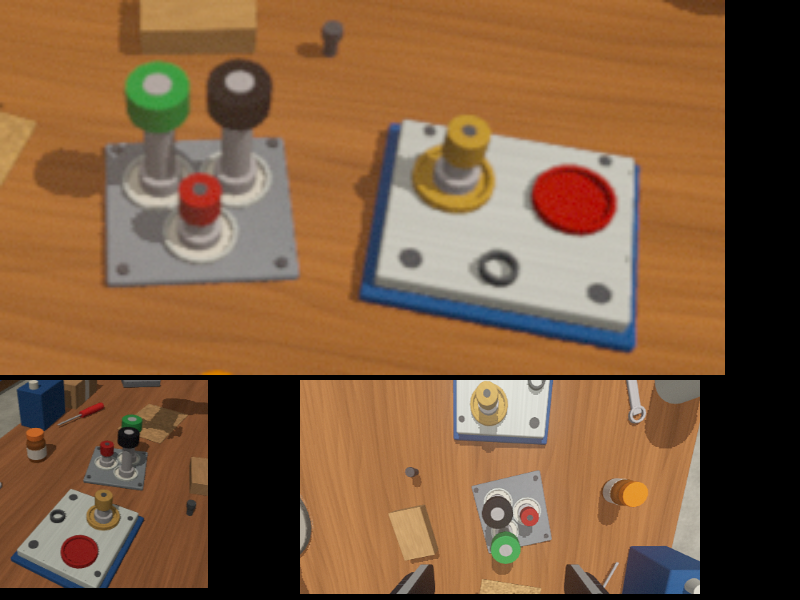

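All four tools stand upright inside their rims. The ring and jar sit where they were, and the gripper is clear.

```bash
python3 -c "
from workcell import workorder
print(workorder.finish_job())"
```

```text
the job is handed in; nothing more can be done
None
```

I finished the job in the order asked and handed it in at about 35 s on the robot's clock, well inside the 144 s limit.

- **Moves:** I parked black and then green on the cork mat. Brass went into the brass seat and red into the back pocket. Green and then black then went back into the front pockets they came from.
- **Final views:** In the scene, side and wrist pictures, all four tools stand upright within their rims. The lock ring and jar look unmoved, and the gripper was open and about 230 mm above the tools.
- **Position check:** The recognised positions of the four tools agreed with their targets to about 8 mm or better; the networks are good to about 4 mm.
- **Force check:** The force readings I took stayed under about 7 N.

Two checks came out slightly off:
- Both tall tools sat about 3.5 mm off-centre in the grip on the way back. I corrected for this when placing them.
- The networks also reported red and brass at second, wrong spots, with low confidence (0.25 or less). The pictures contradict those reports.

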